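# Index the turntable to the collared bushing and pin it

## Robot

A 7-joint arm with a two-finger parallel gripper is mounted at the origin on a cart in front of the work surface, level with it; the furniture and walls round the work are solid. World frame = base frame: x ahead of the robot, y to its left, z up, the work surface at z = 0. Lengths are in m, angles in rad, forces in N, time in s.
With the tool pointing down it reaches from about 0.425 to 0.8 m from the base axis. Payload 8.3 kg.
Tool frame: the origin (TCP) lies at the very end of the fingers, on their centre line; the grasp point (between the pads) lies 19 mm behind it; z points along the fingers, y is the line along which they close (so a half turn about z gives the same grasp; the last joint's range is limited). The gripper opens to 85 mm and grips with 20 to 120 N. Pads are 22 mm wide; open, the fingers measure 114 mm over their backs; the gripper's body (76 mm by 85 mm) begins 54 mm behind the grasp point. The pads swing forward as they close: fully open they stand 13 mm farther back than shut.
Start: joints at [1.145, 0.383, 0.016, 1.37, -0.006, 1.388, -0.046], TCP at [0.222, -0.584, 0.199] pointing down, gripper open.
Joint ranges: [-2.95, 2.95], [-0.25, 2.06], [-1.52, 1.56], [0.18, 2.33], [-1.44, 4.58], [0.02, 2.06], [-3.01, 3.01]. Speed limits (rad/s): [2.39, 2.39, 3.01, 3.01, 3.14, 3.14, 3.14].

## Interface

Orientations are given as a 3x3 rotation matrix whose columns are the frame's x, y, z axes.
In Python, from station import observe, camera, finish_job gives the robot as it stands.
- The arm moves only by the tool jog_arm, never from a script. Its argument "rows" is one flat list of numbers, 7 for each row, row after row: the shift along the tool's x, y, z in cm, then the turn, a rotation vector about the tool's x, y, z in rad, then the gripper's target within -1 to 1 (fully open at 1, half-way at 0, shut at -1). A call has 1 to 12 rows; each row shifts and turns the commanded pose from where the row before left it, along the tool's axes as they then stand; what a row does not reach is not made up. A row lasts 1/8 s, in which the tool goes at most 62.5 mm and 10.7 degrees, less where a joint would pass 70% of its speed; a pose out of reach is approached as far as the arm can. A call is refused whole if a number of a shift passes 6.25 or a number of a turn 0.188, either way. A call with a gripper value outside its range is refused whole. The fingers move at their own pace and stop on an object; "newtons" is the grip in N (left out, the last holds). Time passes only in rows, so rows that do not move let the fingers close. It gives the time, the measured TCP pose, the force, the opening and the grip force at its end, in the units of the state.
- observe(): the state, without advancing time (a new reading comes with each control period).
- camera(name): name is "scene" or "top"; returns a dict with "color" (384x512x3 uint8, red, green, blue), "K" (3x3 intrinsics, pixels), "view" (4x4, takes a point from world to camera coordinates). Camera axes: x right, y up, looking along -z (the intrinsics and any distortion apply to the point x, -y, -z); pixel columns grow to the right and rows downward; lengths in m; the calibration is good to about 2 mm. A picture is of the moment at which its call begins. There is no depth.
- finish_job(): hands the job in; it is judged then, once.
The state is a dict: "time_s": time; "joint_positions": joint angles; "joint_vel": joint speeds; "tau": joint torques, N m; "tcp_pos": TCP position; "eef_rot": TCP orientation; "contact_force": force on the tool from outside, world axes, zero at the start; "ft_torque": the same for the moment, N m; "finger_gap": finger opening in m; "grip_force": force on a finger pad.
Only numpy, scipy, OpenCV 4.12 (cv2) and the standard library are available. Lean on these libraries where they do the work, as an engineer would, in place of code of your own. Each camera call takes 0.05 s, during which the arm holds its last target. There are 200 camera calls.

## Task

Push the indexing turntable round by the bars on its rim until the collared steel bushing faces the pointer, then take the index pin from its wooden rest and enter it in the plate's hole beside that bushing. Then ease the table gently to and fro to find the hidden bush underneath by feel, so that the pin goes fully home, its shoulder down on the plate, and locks the table. Force neither table nor pin, keep the four parts standing on their seats, let go of the pin and leave the other things on the bench alone.

Things in the scene. Friction and masses are not known exactly. Their poses are not given: they have to be found in the camera images.
- foot: Fixed dark round cast foot of the turntable, 196 mm across, 12 mm high. Origin: centre of its underside on the bench, on the turning axis; z up. Its -x axis points to the front: there a pointer lug with a white line, 12 mm high, reaches 110 mm from the axis. At the back, 60 deg either side of +x, two round screw lugs reach 111 mm from the axis, 13 mm high.
- plate: Turning plate: aluminium disc 180 mm across, 12 mm thick, top 44 mm above the bench. Turns either way without stops; dry friction 0.22 N m holds it where it is left. Origin on the axis at its underside; axes turn with it. Four stations, on its -x, -y, +x and +y axes: a part stands on a seat 36 mm from the axis, and 72 mm from the axis on the same radius is a 15 mm through hole for the pin.
- bar_1 (a point): Middle of one of the four level bars sticking out of the plate's rim, to turn it by: 10 mm round, axis 38 mm above the bench, from 90 mm to a 15 mm ball end at 124 mm from the turning axis. This point lies 108 mm from the axis, in the plate's +x +y direction (45 deg); the other bars follow every 90 deg, half-way between the stations. Push sideways here with shut fingers, tips 18 to 25 mm above the bench.
- pointer (a point): Fixed point on the pointer's radius, 72 mm from the axis, 44 mm above the bench: where the index hole of the front station lies. Out of sight below the plate is the index ring, fixed, flat top 30 mm above the bench, with ONE 15 mm bush, 18 mm deep, 72 mm from the axis. It has been set round: the bush lies up to 0.19 rad (14 mm) to either side of the pointer; its place is not measured.
- front_seat (a point): Fixed point on the pointer's radius, 36 mm from the axis, 44 mm above the bench: where the seat of the front station lies.
- bushing_steel_base (a point): THE WANTED PART: collared steel bushing, stepped, 21 mm across at the collar and 24 mm tall, the tallest of the four parts on the plate; loose, standing on its seat. Point: centre of its underside.
- bushing_brass_base (a point): Plain brass bushing, 22 mm across, 18 mm tall, loose on another seat of the plate. Point: centre of its underside.
- hex_nut_base (a point): Hexagon nut, 22 mm over corners, 10 mm tall, loose on another seat of the plate. Point: centre of its underside.
- flange_ring_base (a point): Flat ring, 30 mm across, 6 mm tall, loose on another seat of the plate. Point: centre of its underside.
- pin_grip (a point): Loose index pin, standing upright in its rest, 74 mm long, about 150 g: 14 mm shank 30 mm long with a 2.5 mm tapered nose, then a flange 26 mm across, 4 mm thick (its underside is the shoulder), then a 20 mm knurled grip 40 mm tall. This point is in the middle of the grip, on the axis: 26 mm above the shoulder, 56 mm above the nose end, 18 mm below the top. z along the pin, up.
- pin_shoulder (a point): Same pin: centre of the shoulder, 26 mm below pin_grip. Off the bush, the nose stands on the index ring and the shoulder is 60 mm above the bench; once plate hole and bush are in line within about 1 mm the pin drops by its own weight, the shoulder comes down to 44 mm (on the plate) and the table is locked: pushing on then strains the pin (keep well under 30 N).
- pin_rest: Fixed wooden block 50 x 50 x 34 mm with a hole in which the index pin stands, its shoulder on the block's top. Origin: centre of its underside. Between it and the turntable stands a fixed microscope (x 0.38 to 0.64, y -0.09 to 0.15, 375 mm tall); a tall projector stands right of the turntable (from y = -0.395 rightwards, x 0.29 to 0.84).
- dropper_bottle: Bystander: small dropper bottle with a red cap, 34 mm across, 97 mm tall. Origin: centre of its underside.
- test_pin: Bystander: plain ground test pin standing on the bench, 16 mm thick, 70 mm tall, without a flange; too thick for the table's holes. Origin: centre of its underside.
- loupe: Bystander: black eye loupe, 34 mm across, 36 mm tall. Origin: centre of its underside.
Mind the look-alikes: they are no part of the job. What is shaped like the part that bears pin_grip but blue is not meant.

How it is judged:
By the outcome, as a careful person would: the job done as asked, in the order asked, and still so for the second after the job is handed in, with the robot touching nothing.
It also fails if it takes over 72 s, if anything falls off the work surface, if the arm or the gripper's body presses on something with over 40 N, if the wrist force passes 120 N, or if a joint passes its speed limit or range.

## Working session

There is one attempt and no reset: what is moved stays moved. The work goes in short steps, Python scripts to look and compute and a tool call to move; the robot and the scene stay as the last step left them, time stands still between calls to the robot, and variables do not carry over. Pictures are saved under pics/ and viewed, at most 10 in all, crops included, and the job is handed in when it is done.

Besides the shell and the picture viewer there is one more tool, called by a JSON object that holds its "method" and its "body". jog_arm: Moves the arm, as the interface text tells. Its arguments: {"type":"object","properties":{"rows":{"type":"array"},"newtons":{"type":"number"}},"required":["rows"]}

```bash
mkdir -p pics; ls; cat > h.py <<'E'
import numpy as np, cv2
from station import observe, camera, finish_job
np.set_printoptions(precision=4, suppress=True)
def shot(n, f=None):
    c=camera(n)
    if f: cv2.imwrite('pics/'+f, cv2.cvtColor(c['color'],cv2.COLOR_RGB2BGR))
    return c
def ray(c,u,v):
    d=np.linalg.inv(c['K'])@[u,v,1]; d=d*[1,-1,-1]
    R=c['view'][:3,:3]; t=c['view'][:3,3]
    return -R.T@t, R.T@d
def onz(c,u,v,z):
    o,d=ray(c,u,v); return o+d*(z-o[2])/d[2]
def proj(c,p):
    q=c['view'][:3,:3]@np.asarray(p)+c['view'][:3,3]; q=c['K']@(q*[1,-1,-1]); return q[:2]/q[2]
E
python3 - <<'E'
from h import *
for n in('scene','top'):
    c=shot(n,n+'0.png'); print(n,c.keys(),c['K'],c['view'])
    import pickle; pickle.dump(c,open(n+'0.pkl','wb'))
s=observe(); print(s['tcp_pos'],s['eef_rot'],s['time_s'])
E
```

```text
pics
scene dict_keys(['color', 'K', 'view']) [[458.3126   0.     258.804 ]
 [  0.     458.3126 190.7304]
 [  0.       0.       1.    ]] [[ 0.6468 -0.7625  0.0153 -0.3485]
 [ 0.3332  0.3005  0.8937 -0.2242]
 [-0.686  -0.5729  0.4485 -0.908 ]
 [ 0.      0.      0.      1.    ]]
top dict_keys(['color', 'K', 'view']) [[481.6721   0.     252.5218]
 [  0.     481.6721 199.9426]
 [  0.       0.       1.    ]] [[-0.0058 -0.9999 -0.0106 -0.    ]
 [ 0.9812 -0.0077  0.1928 -0.496 ]
 [-0.1929 -0.0093  0.9812 -1.396 ]
 [ 0.      0.      0.      1.    ]]
[ 0.2217 -0.5838  0.1983] [[ 0.9349  0.3549 -0.0006]
 [ 0.3549 -0.9349  0.0017]
 [-0.     -0.0018 -1.    ]] 0.1
```

View pics/scene0.png

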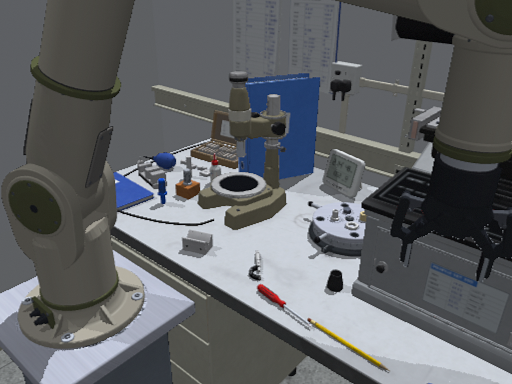

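View pics/top0.png

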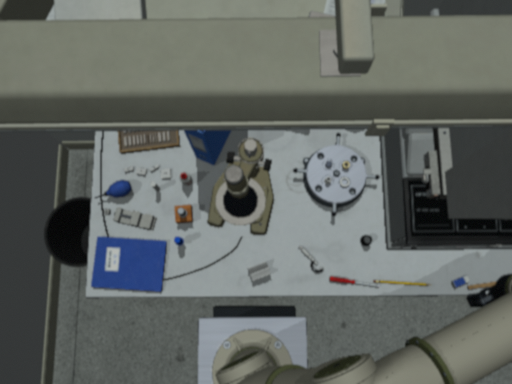

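Scene and top views show the turntable at top (337,175) / scene (345,225). The wooden block with the grey pin is at top (183,214) / scene (188,187). The blue look-alike is at top (179,240) / scene (163,190), and another upright piece, perhaps the test pin, is near top (157,188). I'll check these in a close crop.

```bash
python3 - <<'E'
from h import *
import pickle
t=pickle.load(open('top0.pkl','rb'));s=pickle.load(open('scene0.pkl','rb'))
def cr(c,x,y,w,h,k): return cv2.resize(c['color'][y:y+h,x:x+w,::-1],(w*k,h*k),interpolation=cv2.INTER_CUBIC)
a=np.hstack([cr(t,290,130,100,75,4),cr(s,300,180,100,75,4)])
b=np.hstack([cr(t,130,165,100,75,4),cr(s,140,145,100,75,4)])
cv2.imwrite('pics/crop0.png',np.vstack([a,b]))
print(onz(t,337,175,.044),onz(t,183,214,.034),onz(t,179,240,.03))
E
```

```text
[ 0.5719 -0.26    0.044 ] [0.4572 0.2067 0.034 ] [0.3791 0.2175 0.03  ]
```

View pics/crop0.png

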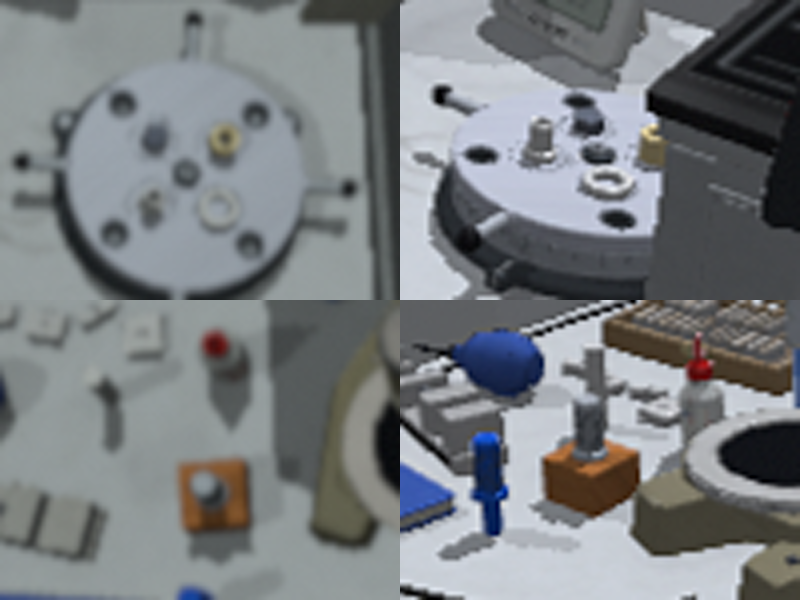

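The tall stepped steel bushing is at crop (152,205), i.e. top (328,181) and scene crop (540,140); its hole is at top (318.5,188.5). Brass is at top (345,165), the dark nut at (329,164) and the ring at (344,182). The wanted pin is grey and flanged, in the wooden block at top (182,212). The candidates I rejected are the blue copy (179,240) and the thin test pin (155,190).

```bash
python3 - <<'E'
from h import *
import pickle
t=pickle.load(open('top0.pkl','rb'));s=pickle.load(open('scene0.pkl','rb'))
g=cv2.cvtColor(t['color'],cv2.COLOR_RGB2GRAY).astype(float)
P=[]
for u,v in[(320.5,155.7),(353.7,158.7),(318.5,188.5),(352.5,191.2)]:
    x0,y0=int(round(u)),int(round(v)); w=np.clip(130-g[y0-4:y0+5,x0-4:x0+5],0,None)
    yy,xx=np.mgrid[y0-4:y0+5,x0-4:x0+5]; a=(w*xx).sum()/w.sum(); b=(w*yy).sum()/w.sum()
    P.append(onz(t,a,b,.044)); print(a,b,P[-1])
C=np.mean(P,0); print('C',C); 
for p in P: d=(p-C)[:2]; print(np.hypot(*d),np.degrees(np.arctan2(d[1],d[0])))
for L in [(290+65/4,130+120/4),(290+290/4,130+120/4)]:
    p=onz(t,*L,.013); d=(p-C)[:2]; print('lug',p,np.hypot(*d),np.degrees(np.arctan2(d[1],d[0])))
# pin top from two views
def tri(a,b):
    A=[];B=[]
    for o,d in(a,b):
        d=d/np.linalg.norm(d); M=np.eye(3)-np.outer(d,d); A.append(M);B.append(M@o)
    return np.linalg.solve(sum(A),sum(B))
print('pintop',tri(ray(t,182.2,212.),ray(s,187,169.5)), onz(t,182.2,212.,.078))
print('block top', onz(t,130+215/4,165+(495-300)/4,.034))
im=cv2.resize(t['color'][140:240,285:385,::-1],(600,600),interpolation=cv2.INTER_CUBIC)
cv2.imwrite('pics/tt.png',im)
E
```

```text
320.09463358338144 155.20253894979803 [ 0.6346 -0.2108  0.044 ]
353.55305275637227 157.96858328393597 [ 0.625  -0.3125  0.044 ]
318.12745098039215 187.66666666666666 [ 0.533  -0.2016  0.044 ]
352.1995719636169 190.60567148207596 [ 0.5231 -0.3038  0.044 ]
C [ 0.5789 -0.2572  0.044 ]
0.07246345832262244 39.75489868598122
0.07199916642044923 -50.25221737816144
0.07211605114561918 129.55276217090807
0.07270903047810766 -140.15334761934093
lug [ 0.6286 -0.1714  0.013 ] 0.09909085643449869 59.92398569992735
lug [ 0.627  -0.3465  0.013 ] 0.1014579443677271 -61.687604429316764
pintop [0.4566 0.201  0.0804] [0.4558 0.2023 0.078 ]
block top [0.458  0.2044 0.034 ]
```

View pics/tt.png

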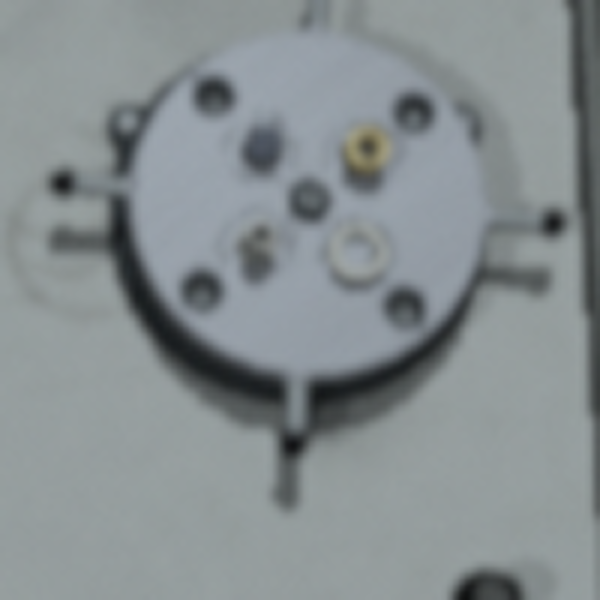

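{"method": "jog_arm", "body": {"rows": [0, 0, 0, 0, 0, 0.18, -1, 0, 0, 0, 0, 0, 0.18, -1, -0.4, -3.7, 0, 0, 0, 0, -1, -0.4, -3.7, 0, 0, 0, 0, -1, -0.4, -3.7, 0, 0, 0, 0, -1, -0.4, -3.7, 0, 0, 0, 0, -1, -0.4, -3.7, 0, 0, 0, 0, -1, 3, -3.4, 0, 0, 0, 0, -1, 0, 0, 0, 0, 0, 0, -1], "newtons": 25}}

```text
time_s: 1.23
tcp_pos: [0.2333, -0.3627, 0.1992]
eef_rot: [[1.0, 0.008, 0.001], [0.008, -1.0, 0.0], [0.001, -0.0, -1.0]]
contact_force: [0.2, 0.2, -0.1]
finger_gap: -0.0004
grip_force: 0.0
```

{"method": "jog_arm", "body": {"rows": [2.8, -2.4, 0, 0, 0, 0, -1, 2.8, -2.4, 0, 0, 0, 0, -1, 3, -3.2, 0, 0, 0, 0, -1, 3, -3.2, 0, 0, 0, 0, -1, 3, -3.2, 0, 0, 0, 0, -1, 4.6, -1, 0, 0, 0, 0, -1, 4.6, -1, 0, 0, 0, 0, -1, 0, 0, 5, 0, 0, 0, -1, 0, 0, 5, 0, 0, 0, -1, 0, 0, 5, 0, 0, 0, -1, 0, 0, 0, 0, 0, 0, -1]}}

```text
time_s: 2.6
tcp_pos: [0.4653, -0.2, 0.0456]
eef_rot: [[1.0, 0.002, -0.008], [0.002, -1.0, 0.004], [-0.008, -0.004, -1.0]]
contact_force: [-0.6, -0.9, 1.2]
finger_gap: 0.0
grip_force: 0.0
```

```bash
python3 - <<'E'
from h import *
t=shot('top'); s=shot('scene')
a=cv2.resize(t['color'][130:230,290:390,::-1],(400,400),interpolation=cv2.INTER_CUBIC)
b=cv2.resize(s['color'][150:250,300:400,::-1],(400,400),interpolation=cv2.INTER_CUBIC)
cv2.imwrite('pics/a1.png',np.hstack([a,b]))
o=observe();print(o['tcp_pos'],o['joint_positions'])
E
```

```text
[ 0.4691 -0.2011  0.0502] [ 0.6411  0.2918 -0.3469  1.8589  0.1156  1.0103 -1.3222]
```

View pics/a1.png

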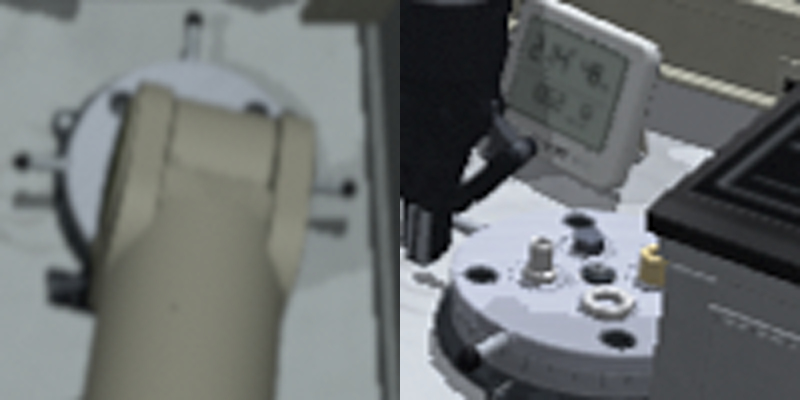

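Arm covers the plate in the top view; scene shows the finger tips at about (307,214) px. Checking this against projections.

```bash
python3 - <<'E'
from h import *
import pickle
s=pickle.load(open('scene0.pkl','rb'));t=pickle.load(open('top0.pkl','rb'))
C=np.array([.579,-.257])
for a in (84.6,174.6,264.6,-5.4):
    p=np.r_[C+.124*np.array([np.cos(np.radians(a)),np.sin(np.radians(a))]),.038]; print(a,p,proj(s,p),proj(t,p))
print('tip',proj(s,[.4691,-.2011,.05]),proj(t,[.4691,-.2011,.05]),'cam',ray(s,0,0)[0],ray(t,0,0)[0])
for a in range(0,360,30): print(a,proj(s,np.r_[C+.09*np.array([np.cos(np.radians(a)),np.sin(np.radians(a))]),.044]))
E
```

```text
84.6 [ 0.5907 -0.1336  0.038 ] [309.8792 203.3543] [294.9836 169.8421]
174.6 [ 0.4556 -0.2453  0.038 ] [316.4787 239.1135] [333.3175 213.2053]
264.6 [ 0.5673 -0.3804  0.038 ] [392.1689 240.5983] [376.4196 176.6071]
-5.4 [ 0.7024 -0.2687  0.038 ] [375.8327 204.6267] [337.8244 134.4991]
tip [304.5358 225.8446] [318.901  208.1634] cam [-0.3228 -0.7186  0.6129] [ 0.2174 -0.0168  1.4653]
0 [366.0543 205.7155]
30 [348.6592 201.9213]
60 [331.4048 202.3618]
90 [318.1137 206.9758]
120 [312.1371 214.9153]
150 [315.7019 224.4341]
180 [328.7901 232.9687]
210 [348.1727 237.7815]
240 [367.8814 237.1527]
270 [381.6294 231.3336]
300 [385.6185 222.381 ]
330 [379.6092 213.0488]
```

```bash
python3 - <<'E'
from h import *
import pickle
s0=pickle.load(open('scene0.pkl','rb')); s=shot('scene')
d=np.abs(s['color'].astype(int)-s0['color']).max(2)>25
for u in range(270,345,3):
    r=np.where(d[120:260,u])[0]; print(u, r.max()+120 if len(r) else None, end='; ')
for r in range(205,232,3): print(r,s['color'][r,292:320:2].mean(1 if False else 1).astype(int))
print(observe()['tcp_pos'])
E
```

```text
270 259; 273 259; 276 259; 279 259; 282 259; 285 259; 288 259; 291 259; 294 259; 297 259; 300 259; 303 214; 306 215; 309 214; 312 211; 315 202; 318 200; 321 198; 324 195; 327 193; 330 190; 333 188; 336 None; 339 None; 342 None; 205 [216 215 215 216 137  71  40  84  38  19  15 125 176 200]
208 [216 215 215 215 135  71  35  84  31  20  12 198 114 181]
211 [215 216 216 215 209 101  41  84  21  16  81 206 209 209]
214 [214 216 214 210 196 163  44  77  52 181 211 208 212 213]
217 [216 208 196 209 210 205 218 224 219 217 182 213 155  75]
220 [211 200 209 210 205 217 149 117 114 141 154 199 206 106]
223 [217 212 202 213 215 212 206 202 205 142  54 105 210 211]
226 [217 217 215 208 200 209 214 216 226  42  49  95  92 180]
229 [217 217 217 216 217 216 215 216 140  41  47  73  89  91]
[ 0.4701 -0.2014  0.0512]
```

```bash
python3 - <<'E'
from h import *
s=shot('scene')
y=np.array([.355,-.935,0])
for sg in(-1,1): 
  for dz in (0,.013): print(sg,dz,proj(s,np.array([.2217,-.5838,.1983+dz])+sg*.05*y))
for z in (.05,.06,.07,.08): print(z,proj(s,[.4701,-.2014,z]))
E
```

```text
-1 0 [396.6667 289.5717]
-1 0.013 [398.053  282.2152]
1 0 [472.584  306.2022]
1 0.013 [474.7541 298.6543]
0.05 [304.8815 225.7261]
0.06 [305.1357 222.1065]
0.07 [305.3921 218.4569]
0.08 [305.6505 214.777 ]
```

{"method": "jog_arm", "body": {"rows": [0, 0, 1.4, 0, 0, 0, -1, 0, 0, 1.4, 0, 0, 0, -1, 0, 0, 0, 0, 0, 0, -1]}}

```text
time_s: 3.18
tcp_pos: [0.4676, -0.2001, 0.0198]
eef_rot: [[1.0, 0.003, -0.003], [0.003, -1.0, 0.001], [-0.003, -0.001, -1.0]]
contact_force: [-0.0, -0.6, -0.5]
finger_gap: 0.0002
grip_force: 0.0
```

```bash
python3 - <<'E'
from h import *
import pickle
s0=pickle.load(open('scene0.pkl','rb')); s=shot('scene')
d=np.abs(s['color'].astype(int)-s0['color']).max(2)>25
print([(u,np.where(d[120:260,u])[0].max()+120) for u in range(300,315,2)])
p=observe()['tcp_pos'];print(p,proj(s,p),proj(s,p+[0,0,.025]))
cv2.imwrite('pics/a2.png',cv2.resize(s['color'][130:260,230:400,::-1],(765,585),interpolation=cv2.INTER_CUBIC))
E
```

```text
[(300, np.int64(259)), (302, np.int64(259)), (304, np.int64(259)), (306, np.int64(259)), (308, np.int64(225)), (310, np.int64(224)), (312, np.int64(220)), (314, np.int64(213))]
[ 0.4681 -0.2003  0.0204] [303.2706 236.4206] [303.8863 227.5291]
```

View pics/a2.png

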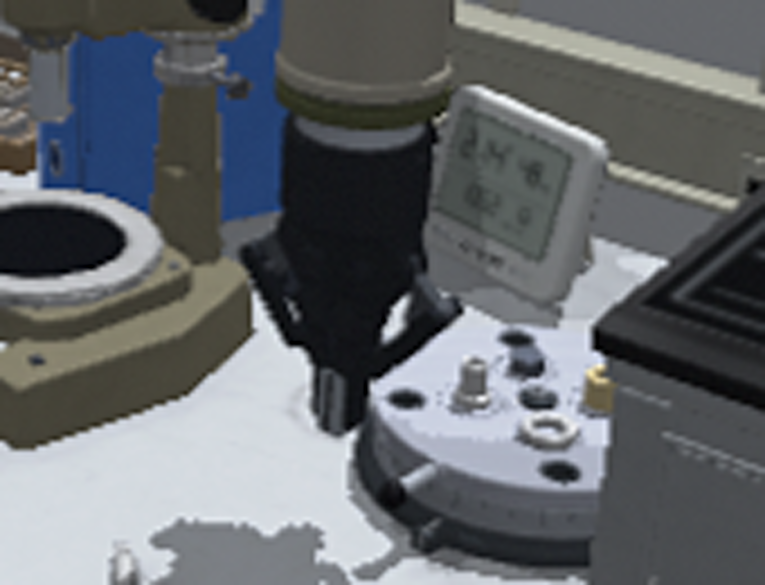

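The fingers show as shut at crop (335,430), i.e. px (304,225), about 11 px above the predicted tip. The bar and the pointer lug show below them. A gentle push will tell whether the tip reaches the bar.

{"method": "jog_arm", "body": {"rows": [0, 1, 0, 0, 0, 0, -1, 0, 1, 0, 0, 0, 0, -1, 0, 0.7, 0, 0, 0, 0, -1, 0, 0.5, 0, 0, 0, 0, -1, 0, 0, 0, 0, 0, 0, -1]}}

```text
time_s: 3.85
tcp_pos: [0.4688, -0.233, 0.0212]
eef_rot: [[1.0, 0.002, 0.0], [0.002, -1.0, 0.0], [0.0, -0.0, -1.0]]
contact_force: [-0.0, 0.7, 0.1]
finger_gap: 0.0
grip_force: 0.0
```

```bash
python3 - <<'E'
from h import *
s=shot('scene'); o=observe(); print(o['tcp_pos'],o['contact_force'],o['ft_torque'])
g=cv2.cvtColor(s['color'],cv2.COLOR_RGB2GRAY)
# ball dark centroid near front bar, px 305..330 x 228..246
w=(g[228:248,308:330]<70); yy,xx=np.where(w); print(xx.mean()+308,yy.mean()+228,len(xx))
cv2.imwrite('pics/a3raw.png',s['color'][130:260,230:400,::-1])
E
```

```text
[ 0.4688 -0.2325  0.0212] [0.1689 0.0468 0.3728] [ 0.0351  0.0174 -0.0174]
317.4011627906977 238.5406976744186 172
```

{"method": "jog_arm", "body": {"rows": [0, 0.6, 0, 0, 0, 0, -1, 0, 0.6, 0, 0, 0, 0, -1, 0, 0.6, 0, 0, 0, 0, -1]}}

```text
time_s: 4.28
tcp_pos: [0.4689, -0.2511, 0.0212]
eef_rot: [[1.0, 0.003, 0.0], [0.003, -1.0, -0.0], [0.0, 0.0, -1.0]]
contact_force: [-0.7, 0.3, -0.4]
finger_gap: 0.0003
grip_force: 0.0
```

```bash
python3 - <<'E'
from h import *
s=shot('scene'); o=observe(); print(o['tcp_pos'],o['contact_force'],o['ft_torque'],proj(s,o['tcp_pos']))
cv2.imwrite('pics/a3.png',cv2.resize(s['color'][180:260,270:390,::-1],(780,520),interpolation=cv2.INTER_CUBIC))
E
```

```text
[ 0.4688 -0.2522  0.0212] [ 0.6903 -1.6623  0.641 ] [-0.0689 -0.0093 -0.0287] [321.5483 243.9244]
```

View pics/a3.png

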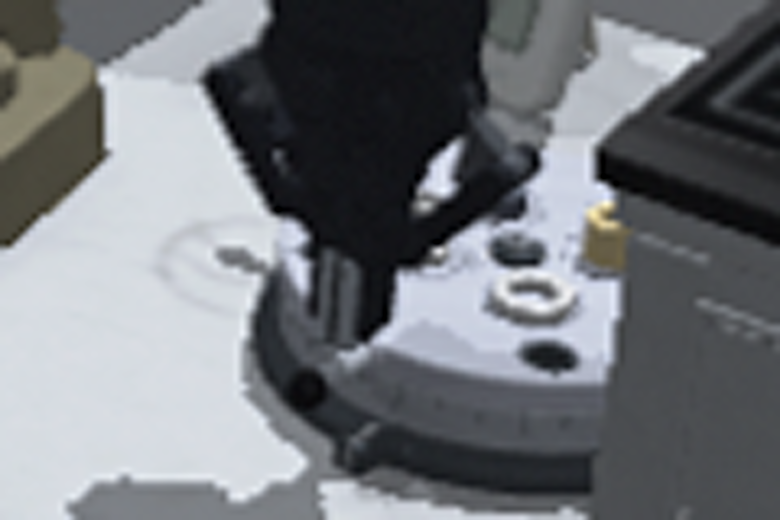

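The tips are at crop (345,345), i.e. px (323,233). They passed over the bar, whose ball hasn't moved from (317,240), so the real tips stand about 30 mm higher than reported. I'll back off, go lower with care, and compare again.

{"method": "jog_arm", "body": {"rows": [0, -2.6, 0, 0, 0, 0, -1, 0, -2.6, 0, 0, 0, 0, -1, 0, 0, 0.8, 0, 0, 0, -1, 0, 0, 0.8, 0, 0, 0, -1, 0, 0, 0.6, 0, 0, 0, -1, 0, 0, 0, 0, 0, 0, -1]}}

```text
time_s: 5.08
tcp_pos: [0.4681, -0.1991, -0.0016]
eef_rot: [[1.0, 0.002, -0.001], [0.002, -1.0, 0.001], [-0.001, -0.001, -1.0]]
contact_force: [0.6, 0.6, 0.7]
finger_gap: -0.0002
grip_force: 0.0
```

```bash
python3 - <<'E'
from h import *
import pickle
s0=pickle.load(open('scene0.pkl','rb')); s=shot('scene')
d=np.abs(s['color'].astype(int)-s0['color']).max(2)>40
p=observe()['tcp_pos']; f=observe()['contact_force']
print([(u,np.where(d[120:250,u])[0].max()+120) for u in range(296,315,2)],p,f,proj(s,p),proj(s,p+[0,0,.03]))
E
```

```text
[(296, np.int64(249)), (298, np.int64(249)), (300, np.int64(249)), (302, np.int64(249)), (304, np.int64(247)), (306, np.int64(233)), (308, np.int64(231)), (310, np.int64(225)), (312, np.int64(221)), (314, np.int64(220))] [ 0.4684 -0.199  -0.0011] [ 0.3965 -0.4046  0.1042] [302.4191 243.7051] [303.1419 233.2056]
```

{"method": "jog_arm", "body": {"rows": [0, 1.4, 0.8, 0, 0, 0, -1, 0, 1.2, 0, 0, 0, 0, -1, -0.19, 0.87, 0, 0, 0, -0.08, -1, -0.19, 0.87, 0, 0, 0, -0.08, -1, -0.19, 0.87, 0, 0, 0, -0.08, -1, -0.19, 0.87, 0, 0, 0, -0.08, -1, -0.19, 0.87, 0, 0, 0, -0.08, -1, -0.19, 0.87, 0, 0, 0, -0.08, -1]}}

```text
time_s: 6.12
tcp_pos: [0.4667, -0.2784, -0.0094]
eef_rot: [[0.885, 0.466, -0.002], [0.466, -0.885, 0.001], [-0.002, -0.002, -1.0]]
contact_force: [-2.5, 1.8, -0.6]
finger_gap: -0.0002
grip_force: 1.4
```

```bash
python3 - <<'E'
from h import *
s=shot('scene'); t=shot('top'); o=observe(); print(o['tcp_pos'],o['contact_force'])
a=cv2.resize(s['color'][175:265,290:390,::-1],(400,360),interpolation=cv2.INTER_CUBIC)
b=cv2.resize(t['color'][130:220,290:390,::-1],(400,360),interpolation=cv2.INTER_CUBIC)
cv2.imwrite('pics/a4.png',np.hstack([a,b]))
E
```

```text
[ 0.4674 -0.2794 -0.0091] [-0.1959 -0.1952  0.5224]
```

View pics/a4.png

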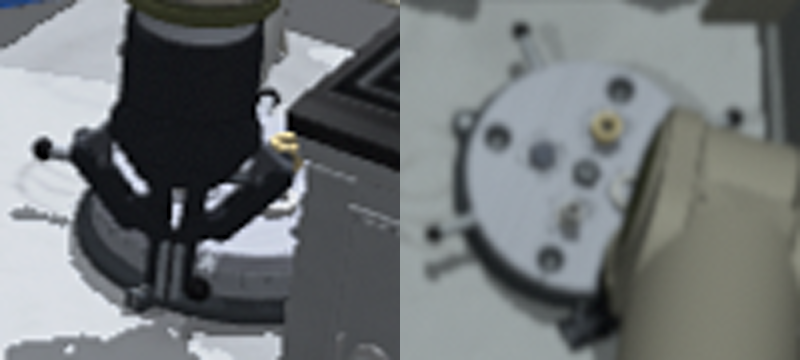

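The table has turned; the steel hole is now at crop (550,260), i.e. top px (327.5,195). Working out the remaining angle and the pointer's direction.

```bash
cat >> h.py <<'E'
C=np.array([.579,-.257])
def hole(t,u,v,k=4,z=.044):
    g=cv2.cvtColor(t['color'],cv2.COLOR_RGB2GRAY).astype(float)
    for _ in range(3):
        x0,y0=int(round(u)),int(round(v)); w=np.clip(130-g[y0-k:y0+k+1,x0-k:x0+k+1],0,None)
        yy,xx=np.mgrid[y0-k:y0+k+1,x0-k:x0+k+1]; u=(w*xx).sum()/w.sum(); v=(w*yy).sum()/w.sum()
    p=onz(t,u,v,z); d=p[:2]-C; return (u,v),p,np.hypot(*d),np.degrees(np.arctan2(d[1],d[0]))%360
E
python3 - <<'E'
from h import *
t=shot('top')
for a in[(345,152.5),(314.2,164.5),(327.5,195)]: print(hole(t,*a))
s=shot('scene')
for q in[(325.5,248.5),(324,249)]:
    p=onz(s,*q,.012); d=p[:2]-C; print(p,np.hypot(*d),np.degrees(np.arctan2(d[1],d[0])))
for a in (175,178,180,183): print(a,proj(s,[*(C+.105*np.array([np.cos(np.radians(a)),np.sin(np.radians(a))])),.012]),proj(t,[*(C+.105*np.array([np.cos(np.radians(a)),np.sin(np.radians(a))])),.012]))
E
```

```text
((np.float64(344.72891215823154), np.float64(151.82780686445608)), array([ 0.6447, -0.2865,  0.044 ]), np.float64(0.07200338220072562), np.float64(335.8215269418271))
((np.float64(313.996829422955), np.float64(163.61065313887127)), array([ 0.6082, -0.1914,  0.044 ]), np.float64(0.07179550451800727), np.float64(66.00049538596677))
((np.float64(327.1264028352038), np.float64(194.1730655640874)), array([ 0.5127, -0.228 ,  0.044 ]), np.float64(0.07234202530517103), np.float64(156.3511387446955))
[ 0.4709 -0.2626  0.012 ] 0.10824934874710052 -177.02550259507916
[ 0.4668 -0.2611  0.012 ] 0.11229426253388505 -177.89458819386948
175 [321.0368 245.5565] [332.5982 208.5295]
178 [322.9099 246.4727] [334.3988 208.624 ]
180 [324.2047 247.0595] [335.5995 208.6356]
183 [326.2116 247.901 ] [337.3971 208.5757]
```

{"method": "jog_arm", "body": {"rows": [-0.19, 0.87, 0, 0, 0, -0.08, -1, -0.19, 0.87, 0, 0, 0, -0.08, -1, -0.19, 0.87, 0, 0, 0, -0.08, -1, -0.19, 0.87, 0, 0, 0, -0.08, -1, -0.19, 0.87, 0, 0, 0, -0.08, -1, 0, 0, 0, 0, 0, 0, -1]}}

```text
time_s: 7.08
tcp_pos: [0.4866, -0.3181, -0.0089]
eef_rot: [[0.637, 0.771, 0.0], [0.771, -0.637, 0.0], [0.0, 0.0, -1.0]]
contact_force: [-0.6, 0.2, 0.7]
finger_gap: -0.0003
grip_force: 0.0
```

```bash
python3 - <<'E'
from h import *
t=shot('top')
for u in(156.35-90,156.35):
  pass
for a in (66+23,336+23,156.3+23):
    p=np.r_[C+.072*np.array([np.cos(np.radians(a)),np.sin(np.radians(a))]),.044]; r=hole(t,*proj(t,p)); print(proj(t,p),r)
print(observe()['tcp_pos'],observe()['contact_force'])
E
```

```text
[312.167 172.522] ((np.float64(312.224733207784), np.float64(172.55178907721282)), array([ 0.5802, -0.1852,  0.044 ]), np.float64(0.07182596024011352), np.float64(89.07317000837611))
[335.4112 149.9291] ((np.float64(335.3874862788145), np.float64(150.0126234906696)), array([ 0.6507, -0.2582,  0.044 ]), np.float64(0.07173307077323945), np.float64(359.06241855474315))
[336.5661 195.9646] ((np.float64(336.63553033609776), np.float64(196.2453077258839)), array([ 0.5061, -0.2563,  0.044 ]), np.float64(0.07286079169902225), np.float64(179.44549685743578))
[ 0.4868 -0.3177 -0.0088] [-0.3299 -0.4764  0.5483]
```

{"method": "jog_arm", "body": {"rows": [0, -2.5, 0, 0, 0, 0, -1, 0, 0, -4, 0, 0, 0, -1, 0, 0, -6, 0, 0, 0, -1, 0, 0, -6, 0, 0, 0.176, -1, 0, 0, -6, 0, 0, 0.176, -1, 0, 0, -6, 0, 0, 0.176, -1, 0, 0, -6, 0, 0, 0.176, -1, 0, 0, -6, 0, 0, 0.176, -1, 0, 0, -2.5, 0, 0, 0, -1, 0, 0, 0, 0, 0, 0, -1]}}

```text
time_s: 8.38
tcp_pos: [0.4682, -0.3013, 0.4187]
eef_rot: [[1.0, 0.002, 0.005], [0.002, -1.0, -0.002], [0.005, 0.002, -1.0]]
contact_force: [-0.2, 0.2, -0.6]
finger_gap: -0.0002
grip_force: 0.0
```

```bash
python3 - <<'E'
from h import *
import pickle
s=shot('scene');o=observe();print(o['tcp_pos'],o['joint_positions'],o['eef_rot'][:,0])
pickle.dump(s,open('s1.pkl','wb'))
t=shot('top')
a=cv2.resize(s['color'][205:260,310:350,::-1],(400,550),interpolation=cv2.INTER_CUBIC)
b=cv2.resize(t['color'][175:230,310:350,::-1],(400,550),interpolation=cv2.INTER_CUBIC)
cv2.imwrite('pics/a5.png',np.hstack([a,b]))
E
```

```text
[ 0.4678 -0.3013  0.4167] [ 0.7983  0.2628 -0.3942  1.0679  0.1032  1.827  -1.1256] [1.     0.0024 0.0018]
```

View pics/a5.png

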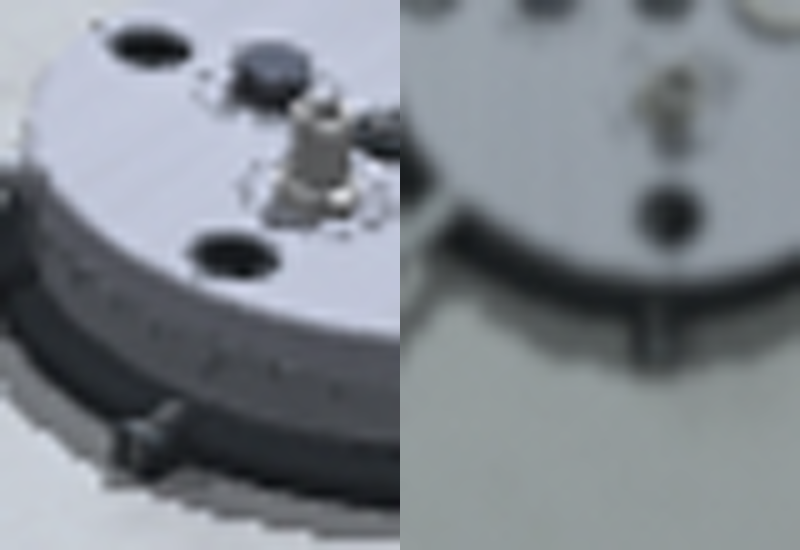

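The pointer lug is at top px (335.5,209.5), in line with the steel station's hole at (337,196.5), so the table is set. Next I cross above the microscope to the pin.

{"method": "jog_arm", "body": {"rows": [-0.1, -5, 0, 0, 0, 0, 0.2, -0.1, -5, 0, 0, 0, 0, 0.2, -0.1, -5, 0, 0, 0, 0, 0.2, -0.1, -5, 0, 0, 0, 0, 0.2, -0.1, -5, 0, 0, 0, 0, 0.2, -0.1, -5, 0, 0, 0, 0, 0.2, -0.1, -5, 0, 0, 0, 0, 0.2, -0.1, -5, 0, 0, 0, 0, 0.2, -0.1, -5, 0, 0, 0, 0, 0.2, -0.1, -5, 0, 0, 0, 0, 0.2, 0, 0, 0, 0, 0, 0, 0.2]}}

```text
time_s: 9.85
tcp_pos: [0.4536, 0.2023, 0.4145]
eef_rot: [[1.0, 0.01, -0.003], [0.01, -1.0, 0.001], [-0.003, -0.001, -1.0]]
contact_force: [0.3, 0.3, 0.1]
finger_gap: 0.0512
grip_force: 0.0
```

```bash
python3 - <<'E'
from h import *
import pickle
t=pickle.load(open('top0.pkl','rb')); s=pickle.load(open('scene0.pkl','rb'))
im=t['color'][195:240,165:205].astype(int)
h=cv2.cvtColor(im.astype(np.uint8),cv2.COLOR_RGB2HSV)
m=(h[...,1]>120)&(h[...,0]<20)
for th in (60,100,130):
    mm=(m&(h[...,2]>th)).astype(np.uint8); c=max(cv2.findContours(mm,0,2)[0],key=cv2.contourArea)
    r=cv2.minAreaRect(c); b=cv2.boxPoints(r)+[165,195]; ctr=b.mean(0); print(th,r,onz(t,*ctr,.034))
ys,xs=np.where(~m[12:26,10:27]); print(ys.mean()+207,xs.mean()+175)
for y in range(10,30): print(y+195,''.join('o' if a else '.' for a in m[y]),im[y,10:26].mean(1).astype(int))
# expected px for pin parts at (.457,.2025)
for z in(.078,.038,.034): print(z,proj(t,[.457,.2025,z]),proj(s,[.457,.2025,z]))
E
```

```text
60 ((18.250001907348633, 18.75), (15.662683486938477, 15.753219604492188), 84.80557250976562) [0.458  0.2059 0.034 ]
100 ((21.575864791870117, 17.91034698486328), (14.532959938049316, 7.9723663330078125), 85.2363510131836) [0.4605 0.1959 0.034 ]
130 ((11.0, 13.0), (1.4142134189605713, 4.242640495300293), 45.0) [0.4758 0.2283 0.034 ]
212.22222222222223 181.64814814814815
205 ........................................ [129 126 125 122 122 123 121 117 113 109 109 108 106 103 101  98]
206 .................ooooooooo.............. [112 106 103 101 102 105 103  99  96  93  93  93  92  91  88  79]
207 ...........ooo....oooooooo.............. [103  93  93  96 103 109 108  99  92  89  89  87  86  85  81  72]
208 ..........ooo......ooooooo.............. [100  90  96 112 123 128 127 116 101  91  88  86  82  80  78  69]
209 ..........oo.........ooooo.............. [ 99  90 102 125 139 142 140 131 111  94  90  84  80  76  75  69]
210 ..........oo..........oooo.............. [ 99  88 103 131 145 147 146 137 115  88  84  86  80  76  74  67]
211 ...........o...........ooo.............. [100  85 100 127
[... 930 characters left out ...]
79  77]
220 ...........oooooooooooooooo............. [118  94  84  83  77  58  48  46  46  45  44  53  66  70  69  66]
221 ............oooooooooooooo.............. [124  93  75  70  64  52  44  41  41  42  43  47  56  56  57  56]
222 .............oo......................... [132 102  73  59  55  53  48  47  49  51  52  56  58  59  63  64]
223 ........................................ [144 122  92  70  66  68  69  69  70  70  72  74  74  76  78  79]
224 ........................................ [151 140 115  90  82  84  85  84  85  85  86  86  86  86  88  87]
0.078 [182.1342 211.5923] [186.2632 170.1077]
0.038 [184.1822 213.8411] [187.0365 182.7948]
0.034 [184.3809 214.0593] [187.1127 184.0446]
```

{"method": "jog_arm", "body": {"rows": [0.2, 0, 5.8, 0, 0, 0, 0.2, 0, 0, 5.8, 0, 0, 0, 0.2, 0, 0, 5.8, 0, 0, 0, 0.2, 0, 0, 5.8, 0, 0, 0, 0.2, 0, 0, 5.8, 0, 0, 0, 0.2, 0, 0, 3, 0, 0, 0, 0.2, 0, 0, 0, 0, 0, 0, 0.2]}}

```text
time_s: 10.72
tcp_pos: [0.4554, 0.196, 0.0933]
eef_rot: [[1.0, 0.002, -0.006], [0.002, -1.0, -0.002], [-0.006, 0.002, -1.0]]
contact_force: [0.1, 0.2, 1.6]
finger_gap: 0.0511
grip_force: 0.0
```

```bash
python3 - <<'E'
from h import *
import pickle
t=pickle.load(open('top0.pkl','rb')); s=pickle.load(open('scene0.pkl','rb'))
g=s['color'].astype(int).mean(2).astype(int)
print('cols',list(range(178,200)))
for r in range(164,190,2): print(r,g[r,178:200], (s['color'][r,178:200,0].astype(int)-s['color'][r,178:200,2]>25).astype(int))
for p in [(.457,.2025),(.459,.208),(.4605,.206)]: print(p,[proj(s,[*p,z]).round(1) for z in(.078,.058,.036)],[proj(t,[*p,z]).round(1) for z in(.078,.036)])
c=shot('scene'); o=observe();print(o['tcp_pos'],proj(c,o['tcp_pos']+[0,0,.03]))
E
```

```text
cols [178, 179, 180, 181, 182, 183, 184, 185, 186, 187, 188, 189, 190, 191, 192, 193, 194, 195, 196, 197, 198, 199]
164 [202 204 194 191 192 190 135 105  93  86  90  91  82 123 152 186 199 203
 207 208 207 206] [0 0 0 0 0 0 0 0 0 0 0 0 0 0 0 0 0 0 0 0 0 0]
166 [182 181 196 205 204 203 203 207 149  93  86  88  84 115 149 130 111  93
 126 172 197 204] [0 0 0 0 0 0 0 0 0 0 0 0 0 0 0 0 0 0 0 0 0 0]
168 [174 175 175 174 179 199 198 198 165 148 121  95  87  84  93  81  74 142
 173 128  85  81] [0 0 0 0 0 0 0 0 0 0 0 0 0 0 0 0 0 0 0 0 0 0]
170 [178 178 178 179 181 132 136 165 176 164 159 127  91 128 193 208 207 206
 205 193 188 192] [0 0 0 0 0 0 0 0 0 0 0 0 0 0 0 0 0 0 0 0 0 0]
172 [202 203 201 207 214 125  64  76  80  79  69  74  77 110 191 209 205 206
 205 206 210 158] [0 0 0 0 0 0 0 0 0 0 0 0 0 0 0 0 0 0 0 0 0 0]
174 [204 203 203 202 209 133  64  59  54  63  66  68  58 106 192 209 207 205
 205 206 208 160] [0 0 0 0 0 0 0 0 0 0 0 0 0 0 0 0 0 0 0 0 0 0]
176 [203 203 202 202 206 133  53  48  65  70  58  51  69  78 166 187 185 183
 199 206 207 196] [0 0 0 0 0 0 0 0 0 0 0 0 0 0 0 0 0 0 0 0 0 
[... 589 characters left out ...]
65  67  65  62  98 111 109 110 110 111  93  67  54  48
  45  47  45  73] [1 1 1 1 1 1 1 1 1 1 1 1 1 1 1 1 1 1 1 1 1 1]
188 [ 49  50  51  50  51  51  62  70  78 100  97  76  59  47  42  44  43  46
  47  46  47  37] [1 1 1 1 1 1 1 1 1 1 1 1 1 1 1 1 1 1 1 1 1 1]
(0.457, 0.2025) [array([186.3, 170.1]), array([186.7, 176.5]), array([187.1, 183.4])] [array([182.1, 211.6]), array([184.3, 214. ])]
(0.459, 0.208) [array([185.5, 169.4]), array([185.9, 175.7]), array([186.3, 182.6])] [array([180.3, 210.9]), array([182.5, 213.3])]
(0.4605, 0.206) [array([186.4, 169.4]), array([186.8, 175.8]), array([187.2, 182.7])] [array([181. , 210.4]), array([183.1, 212.8])]
[0.4569 0.197  0.0954] [186.6017 155.1189]
```

{"method": "jog_arm", "body": {"rows": [0.4, -0.9, 0, 0, 0, 0, 0.2, 0, 0, 2, 0, 0, 0, 0.2, 0, 0, 2, 0, 0, 0, 0.2, 0, 0, 0, 0, 0, 0, 0.2]}}

```text
time_s: 11.28
tcp_pos: [0.4619, 0.2075, 0.0565]
eef_rot: [[1.0, 0.003, -0.0], [0.003, -1.0, 0.0], [-0.0, -0.0, -1.0]]
contact_force: [0.6, 0.0, 1.0]
finger_gap: 0.0509
grip_force: 0.0
```

```bash
python3 - <<'E'
from h import *
s=shot('scene'); o=observe(); p=o['tcp_pos']; print(p,o['contact_force'],proj(s,p+[0,.03,.03]),proj(s,p+[0,-.03,.03]))
cv2.imwrite('pics/a6.png',cv2.resize(s['color'][130:210,140:240,::-1],(750,600),interpolation=cv2.INTER_CUBIC))
E
```

```text
[0.4624 0.2078 0.0573] [ 0.5731 -0.4394 -0.3858] [179.2744 163.2429] [193.4319 168.926 ]
```

View pics/a6.png

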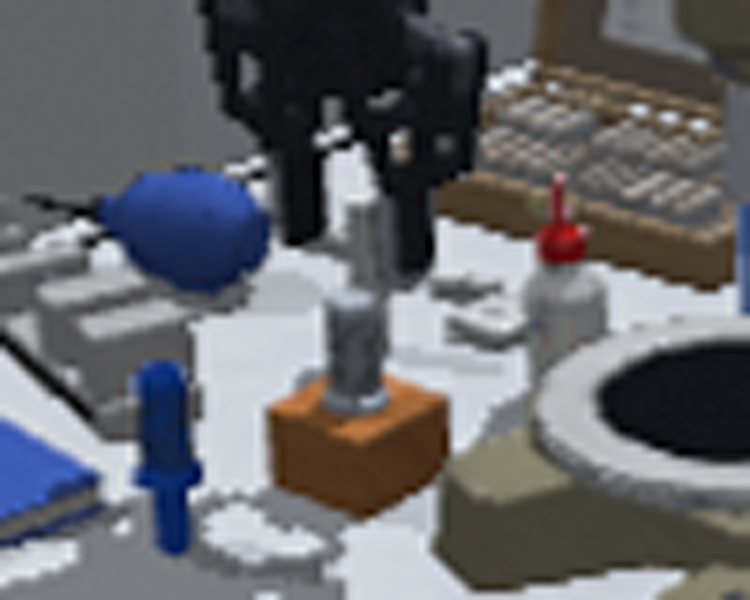

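The fingertips straddle the pin at crop (305,240) and (410,275), 30 mm above the reported height as before. The pin is at crop (355,350) in the block, and the blue copy at (165,450) is well clear. Now descending to grasp.

{"method": "jog_arm", "body": {"rows": [0, 0.1, 1.5, 0, 0, 0, 0.2, 0, 0, 1.5, 0, 0, 0, 0.2, 0, 0, 1.2, 0, 0, 0, 0.2, 0, 0, 0, 0, 0, 0, 0.2, 0, 0, 0, 0, 0, 0, -0.6, 0, 0, 0, 0, 0, 0, -1, 0, 0, 0, 0, 0, 0, -1, 0, 0, 0, 0, 0, 0, -1, 0, 0, 0, 0, 0, 0, -1], "newtons": 40}}

```text
time_s: 12.45
tcp_pos: [0.4622, 0.2064, 0.0148]
eef_rot: [[1.0, 0.003, 0.001], [0.003, -1.0, 0.0], [0.001, -0.0, -1.0]]
contact_force: [-1.1, 0.4, 4.5]
finger_gap: 0.0188
grip_force: 39.4
```

{"method": "jog_arm", "body": {"rows": [0, 0, -1, 0, 0, 0, -1, 0, 0, -1.5, 0, 0, 0, -1, 0, 0, -2, 0, 0, 0, -1, 0, 0, -4, 0, 0, 0, -1, 0, 0, -5.5, 0, 0, 0, -1, 0, 0, -5.5, 0, 0, 0, -1, 0, 0, -5.5, 0, 0, 0, -1, 0, 0, -5.5, 0, 0, 0, -1, 0, 0, -5.5, 0, 0, 0, -1, 0, 0, -5.5, 0, 0, 0, -1, 0, 0, 0, 0, 0, 0, -1]}}

```text
time_s: 13.82
tcp_pos: [0.4618, 0.207, 0.4341]
eef_rot: [[1.0, 0.004, 0.006], [0.004, -1.0, 0.003], [0.006, -0.003, -1.0]]
contact_force: [0.9, 0.1, -2.1]
finger_gap: 0.0188
grip_force: 39.5
```

```bash
python3 - <<'E'
from h import *
s=shot('scene'); o=observe(); p=o['tcp_pos']; print(p,o['contact_force'],o['finger_gap'],o['grip_force'])
u0=proj(s,p+[0,0,.03-.03]); print(proj(s,p+[0,0,.03]),u0)
g=s['color'].astype(int).mean(2).astype(int); c=int(u0[0]); r=int(u0[1])
for k in range(r-24,r+16,2): print(k,g[k,c-12:c+13])
E
```

```text
[0.4615 0.2067 0.4315] [-0.5629 -0.4089 -2.1631] 0.018392557696513462 39.43565743044019
[177.8786  27.7304] [178.643   40.3273]
16 [96 98 98 91 83 57 29 58 67 59 56 60 73 79 44 15 18 19 17 13 87 99 97 97
 96]
18 [ 97  97  97 100  74  50  26  46  53  55  66  52  70  78  44  15  16  18
  18  13  87 100  97  97  97]
20 [ 97  96  96 100  67  57  35  39  54  53  74  58  70  79  50  22  18  18
  19  17  39  88  98  97  97]
22 [96 97 97 98 93 72 33 36 51 60 71 47 68 79 50 18 17 15 14 10 76 97 97 96
 96]
24 [96 96 96 96 99 78 34 29 49 61 69 45 70 77 73 69 70 70 69 69 93 98 97 96
 96]
26 [ 97  97  96  97  97  97 101  62  47  62  58  52  60  60  71  57  84  94
  94  89  94  97  97  96  96]
28 [96 97 97 96 96 97 98 91 76 64 62 64 72 74 63 60 90 99 98 97 96 97 96 97
 96]
30 [97 96 96 97 97 98 67 80 88 85 85 91 87 81 79 78 72 91 97 97 97 96 97 96
 96]
32 [97 97 97 96 97 97 98 92 93 76 71 78 78 77 61 83 88 95 97 97 97 96 97 96
 97]
34 [96 97 97 97 97 97 97 97 99 68 66 77 79 76 55 87 99 97 96 97 97 97 96 97
 97]
36 [96 97 97 96 97 97 97 97 99 70 66 76 79 76 70 91 97 97 96 96 97 96 96 97
 96]
38 [97 96 97 97 96 97 97 96 99 61 64 77 78 76 70 91 98 97 97 97 97 97 97 97
 96]
40 [97 97 96 97 97 96 97 97 97 92 77 75 77 76 70 90 98 96 97 96 97 96 96 97
 97]
42 [96 96 98 96 97 97 97 97 97 98 80 74 78 75 70 90 97 96 97 97 96 96 97 96
 96]
44 [97 96 96 96 96 96 97 97 97 98 94 92 93 94 91 96 97 96 97 97 97 97 96 96
 96]
46 [97 96 96 97 96 97 96 97 96 96 96 96 96 97 97 97 97 97 96 97 97 96 97 97
 97]
48 [96 97 97 96 96 96 96 96 97 96 97 96 96 97 97 96 97 96 97 96 96 97 97 97
 98]
50 [96 96 97 97 97 96 96 96 96 97 96 97 97 96 97 97 96 97 96 97 97 96 96 96
 96]
52 [97 97 96 97 97 96 96 97 97 97 97 97 98 97 96 96 96 97 97 96 97 97 97 97
 97]
54 [96 97 97 97 97 97 96 97 97 97 97 96 97 97 96 96 96 97 96 97 97 96 97 96
 96]
```

Pin held: its nose is at scene row 43, 37 mm below the tips, as planned. Carrying it back over the microscope.

{"method": "jog_arm", "body": {"rows": [0.4, 4.6, 0, 0, 0, 0, -1, 0.4, 4.6, 0, 0, 0, 0, -1, 0.4, 4.6, 0, 0, 0, 0, -1, 0.4, 4.6, 0, 0, 0, 0, -1, 0.4, 4.6, 0, 0, 0, 0, -1, 0.4, 4.6, 0, 0, 0, 0, -1, 0.4, 4.6, 0, 0, 0, 0, -1, 0.4, 4.6, 0, 0, 0, 0, -1, 0.4, 4.6, 0, 0, 0, 0, -1, 0.4, 4.6, 0, 0, 0, 0, -1, 0.4, 0.3, 0, 0, 0, 0, -1]}}

```text
time_s: 15.25
tcp_pos: [0.5053, -0.2611, 0.4266]
eef_rot: [[1.0, -0.004, -0.005], [-0.004, -1.0, 0.001], [-0.005, -0.001, -1.0]]
contact_force: [0.0, 0.5, -1.0]
finger_gap: 0.0187
grip_force: 39.6
```

{"method": "jog_arm", "body": {"rows": [0, 0, 5.5, 0, 0, 0, -1, 0, 0, 5.5, 0, 0, 0, -1, 0, 0, 5.5, 0, 0, 0, -1, 0, 0, 5.5, 0, 0, 0, -1, 0, 0, 5.5, 0, 0, 0, -1, 0, 0, 3.5, 0, 0, 0, -1, 0, 0, 1.5, 0, 0, 0, -1, 0, 0, 0, 0, 0, 0, -1, 0, 0, 0, 0, 0, 0, -1]}}

```text
time_s: 16.38
tcp_pos: [0.5081, -0.257, 0.106]
eef_rot: [[1.0, 0.003, 0.002], [0.003, -1.0, -0.001], [0.002, 0.001, -1.0]]
contact_force: [-0.2, 0.4, -1.7]
finger_gap: 0.0186
grip_force: 39.6
```

```bash
python3 - <<'E'
from h import *
s=shot('scene'); o=observe(); p=o['tcp_pos']; print(p,o['contact_force'],o['eef_rot'][:,2])
n=p+[0,0,-.0075]; u=proj(s,n); print('nose pred',u,'hole',proj(s,[.5064,-.2562,.044]),'noseproj dz',proj(s,[.5064,-.2562,n[2]]))
g=s['color'].astype(int).mean(2).astype(int); c=int(round(u[0])); r=int(round(u[1]))
print(c,r)
for k in range(r-22,r+24,2): print(k,g[k,c-14:c+15])
E
```

```text
[ 0.5082 -0.2571  0.1061] [ 0.0225 -0.8101 -0.8907] [ 0.0026 -0.0013 -1.    ]
nose pred [335.2796 209.6855] hole [332.4736 229.9465] noseproj dz [334.5268 209.8447]
335 210
188 [ 95  98  98  98  98  98 101  55  27  74  65  28  47  58  68  61  57  81
  52  55  79  84  48  19  17  21  19  14  81]
190 [124  91  94  96  97  98  99  80  66  80  56  26  44  58  69  69  58  70
  42  68  82  74  39  17  18  22  16  34 108]
192 [190 193 186 125  92  95  97  98  88  82  52  20  52  58  66  69  54  59
  50  74  84  72  38  17  17  19  14  75 113]
194 [190 189 190 191 194 183 179 124  89  90  90  67  65  61  56  68  70  62
  38  73  83  61  27  15  10  50  99 118 120]
196 [211 212 194 205 211 211 211 212 219 213 195 119  66  60  55  65  71  62
  48  69  78  76  80 100  99  95  95  97 104]
198 [214 215 215 215 215 215 215 217 220 198 135  99  82  77  67  56  67  70
  65  60 146 143 126 126 126 126 127 122 104]
200 [213 213 213 212 212 211 211 213 214 213 143  86  90 102 108 109 113 100
  92  85  76 109 124 124 123 123 123 123 122]
202 [210 210 210 209 209 210 210 210 209 209 213 211 127  66  75  
[... 1201 characters left out ...]
213 213 213 214 215 196 195 211 219 158
 100  93  94  94  94 103 188 200 219 214 210]
224 [212 210 210 210 212 213 212 212 212 213 212 212 207 164 198 218 143 103
 127 138 132 122 206 230 165 182 184 183 208]
226 [210 210 212 212 212 212 213 212 211 211 212 213 213 210 196 133 114 121
 113 102  90  87  84  72 155 186 189 162 175]
228 [209 216 214 213 212 211 210 215 182 140 119 113 112 127 152 187 203 207
 205 180 193 194 181 158 200 204 200 210 212]
230 [ 97 125 172 199 212 213 214 162  90  41  29  30  29  28  28  49 109 197
 215 212 211 212 212 213 212 212 212 212 213]
232 [ 91  89  88  94 106 134 174 206 167 138  95  84  59  39  73 112 181 210
 212 212 212 211 211 212 212 212 197 190 191]
```

{"method": "jog_arm", "body": {"rows": [-0.15, -0.1, 2, 0, 0, 0, -1, 0, 0, 2, 0, 0, 0, -1, 0, 0, 1, 0, 0, 0, -1, 0, 0, 0.3, 0, 0, 0, -1, 0, 0, 0.3, 0, 0, 0, -1, 0, 0, 0, 0, 0, 0, -1]}}

```text
time_s: 17.18
tcp_pos: [0.5065, -0.2565, 0.049]
eef_rot: [[1.0, 0.003, 0.002], [0.003, -1.0, -0.001], [0.002, 0.001, -1.0]]
contact_force: [2.6, -2.2, -0.4]
finger_gap: 0.0186
grip_force: 39.6
```

```bash
cat > st.py <<'E'
from h import *
o=observe(); p=o['tcp_pos']; d=p[:2]-np.array([.5784,-.2570]); print(p,o['contact_force'],o['ft_torque'],o['finger_gap'],np.hypot(*d),np.degrees(np.arctan2(d[1],d[0]))%360)
E
python3 st.py
```

```text
[ 0.5065 -0.2565  0.049 ] [ 2.5552 -2.2111 -0.3917] [-0.7433 -0.7911 -0.0145] 0.018617245947777788 0.07187625565005484 179.60189756633545
```

{"method": "jog_arm", "body": {"rows": [0.06, 0.05, 0, 0, 0, 0, -1, 0, 0, 0.3, 0, 0, 0, -1, 0, 0, 0, 0, 0, 0, -1]}}

```text
time_s: 17.55
tcp_pos: [0.5065, -0.2565, 0.0452]
eef_rot: [[1.0, 0.003, 0.001], [0.003, -1.0, -0.0], [0.001, 0.0, -1.0]]
contact_force: [3.7, -3.4, -0.4]
finger_gap: 0.0184
grip_force: 39.6
```

```bash
python3 st.py
```

```text
[ 0.5065 -0.2565  0.0452] [ 3.7221 -3.3999 -0.4291] [-0.7709 -0.9506 -0.0115] 0.018413585914634583 0.0719337925394499 179.61910163627886
```

{"method": "jog_arm", "body": {"rows": [0.1, 0.1, 0, 0, 0, 0, -1, 0, 0, 0, 0, 0, 0, -1, 0, 0, 0, 0, 0, 0, -1]}}

```text
time_s: 17.92
tcp_pos: [0.5069, -0.2568, 0.0449]
eef_rot: [[1.0, 0.003, -0.001], [0.003, -1.0, 0.001], [-0.001, -0.001, -1.0]]
contact_force: [1.5, -0.4, -1.0]
finger_gap: 0.0186
grip_force: 39.7
```

```bash
python3 st.py
```

```text
[ 0.5069 -0.2568  0.0449] [ 1.4663 -0.4448 -1.007 ] [-0.0603 -0.3257  0.0184] 0.018594005294444993 0.07154974196431374 179.81868620079499
```

{"method": "jog_arm", "body": {"rows": [0.05, 0.02, 0.2, 0, 0, 0, -1, 0, 0, 0.2, 0, 0, 0, -1, 0, 0, 0.2, 0, 0, 0, -1, 0, 0, 0, 0, 0, 0, -1]}}

```text
time_s: 18.42
tcp_pos: [0.508, -0.2574, 0.0405]
eef_rot: [[1.0, 0.003, 0.0], [0.003, -1.0, -0.001], [0.0, 0.001, -1.0]]
contact_force: [-3.9, 2.0, 10.5]
finger_gap: 0.0189
grip_force: 41.0
```

```bash
python3 st.py
```

```text
[ 0.508  -0.2574  0.0405] [-3.8618  2.0472 10.4962] [0.5196 1.0612 0.0092] 0.0189388737757082 0.07044033171880411 180.35301721180934
```

{"method": "jog_arm", "body": {"rows": [-0.06, -0.04, -0.12, 0, 0, 0, -1, 0, 0, 0, 0, 0, 0, -1]}}

```text
time_s: 18.68
tcp_pos: [0.5072, -0.2571, 0.0407]
eef_rot: [[1.0, 0.003, 0.0], [0.003, -1.0, -0.0], [0.0, 0.0, -1.0]]
contact_force: [-1.3, -0.7, 3.2]
finger_gap: 0.0185
grip_force: 40.1
```

```bash
python3 st.py; python3 - <<'E'
from h import *
s=shot('scene'); g=s['color'].astype(int).mean(2).astype(int)
p=observe()['tcp_pos']; print('shoulder@60',proj(s,[p[0],p[1],.060]),'edges44',proj(s,[p[0],p[1],.044]),'tip',proj(s,p+[0,0,.03]))
for k in range(212,240,2): print(k,g[k,318:348])
E
```

```text
[ 0.5072 -0.2571  0.0407] [-1.2512 -0.7155  3.2471] [ 0.1122  0.2553 -0.0165] 0.018520013011321196 0.07120648742077497 180.11737854040177
shoulder@60 [333.5826 224.1463] edges44 [332.9869 229.9442] tip [333.9841 220.2373]
212 [217 216 216 218 214 210 211 154  63  56  84  55  22  58  66  71  80  78
  77  47  72  85  56  25  20  22  19   6 185 216]
214 [215 215 215 217 216 218 222 186  86  60  85  47  34  57  60  58  68  72
  52  57  79  86  55  22  17  21  17  54 197 221]
216 [216 216 217 217 217 217 217 221 220 140  68  35  48  62  68  62  60  81
  56  59  81  86  46  16  21  22  16  32 114 145]
218 [216 217 216 215 216 216 215 215 214 182 116  40  42  66  72  61  56  71
  43  72  86  73  38  16  19  18  28  71  80  63]
220 [214 215 214 213 213 213 215 216 217 218 224 192 104  55  66  70  62  59
  52  77  84  72  42  17  42  85  96 187 139  57]
222 [212 212 212 214 216 215 215 214 213 218 174 113  74  57  58  69  71  62
  58  72  92  89  91  95  97  96 106 191 203 219]
224 [215 215 215 214 213 212 213 214 217 220 155 102 111 106  94  83  84  83
  84  86 102 122 136 134 123 210 226 16
[... 199 characters left out ...]
 74  81  84  80
 127 197 196 182 157 172 178 170 143 176 181 177]
230 [ 93  94  91 102 105 119 123 121 122 123  97  54  68  81  79  83  85  82
  59  91 174 193 190 188 189 190 191 189 189 189]
232 [ 74  84  91  93  92  92  94  99 110 126 131 100  79  65  61  52  45  46
  51 156 190 190 189 188 188 189 189 189 189 189]
234 [ 84  84  88  84  87  91  93  94  93  92  95  98 107 120 129 130 129 127
 122 114 196 215 211 211 211 211 195 187 188 188]
236 [ 86  85  85  82  82  82  89  91  90  92  94  94  93  93  90  91  96  99
 103 114 114 180 207 219 220 219 219 218 218 212]
238 [ 55  72  85  86  85  86  84  74  81  78  82  88  87  84  89  93  92  91
  91  92  90  87  88  92 102 109 115 129 133 144]
```

The pin is in the plate hole with its nose on the ring: contact at z 0.0405, flange at scene rows 222–226, about 60 mm. Now I sweep gently along the arc with light down pressure.

{"method": "jog_arm", "body": {"rows": [0, 0.08, 0.04, 0, 0, -0.012, -1, 0, 0.085, 0, 0, 0, -0.012, -1, 0, 0.085, 0, 0, 0, -0.012, -1, 0, 0.085, 0, 0, 0, -0.012, -1]}}

```text
time_s: 19.23
tcp_pos: [0.5078, -0.2581, 0.0405]
eef_rot: [[0.999, 0.053, 0.0], [0.053, -0.999, 0.003], [0.0, -0.003, -1.0]]
contact_force: [-2.7, 7.2, 8.9]
finger_gap: 0.0187
grip_force: 41.5
```

```bash
python3 st.py
```

```text
[ 0.5078 -0.2581  0.0405] [-2.6952  7.2455  8.8705] [1.9863 0.6656 0.0088] 0.018710152428971585 0.07064095883728115 180.85476880311992
```

{"method": "jog_arm", "body": {"rows": [-0.06, 0.05, -0.06, 0, 0, 0, -1, 0, 0.085, 0, 0, 0, -0.012, -1, 0, 0, 0, 0, 0, 0, -1]}}

```text
time_s: 19.6
tcp_pos: [0.5074, -0.2591, 0.0405]
eef_rot: [[0.998, 0.065, 0.0], [0.065, -0.998, 0.003], [0.001, -0.003, -1.0]]
contact_force: [-0.3, 6.5, 2.8]
finger_gap: 0.0187
grip_force: 40.7
```

```bash
python3 st.py
```

```text
[ 0.5074 -0.2591  0.0405] [-0.2577  6.4737  2.8307] [ 1.6266 -0.0111 -0.0638] 0.01865525526780539 0.07104740600275244 181.73077442309784
```

```bash
python3 - <<'E'
from h import *
t=shot('top'); s=shot('scene')
for a in (89.1,359.1):
    p=np.r_[C+.072*np.array([np.cos(np.radians(a)),np.sin(np.radians(a))]),.044]; r=hole(t,*proj(t,p)); print(a,r)
for a in (89.1,):
    p=np.r_[C+.072*np.array([np.cos(np.radians(a)),np.sin(np.radians(a))]),.044]; r=hole(s,*proj(s,p),k=3); print(a,proj(s,p),r)
import pickle
s1=pickle.load(open('s1.pkl','rb')); print(hole(s1,*proj(s1,p),k=3))
E
python3 st.py
```

```text
89.1 ((np.float64(312.24149895905623), np.float64(172.87855655794587)), array([ 0.5791, -0.1852,  0.044 ]), np.float64(0.07179617625007012), np.float64(89.88919479260254))
359.1 ((np.float64(335.00703812316715), np.float64(150.06568914956011)), array([ 0.6506, -0.257 ,  0.044 ]), np.float64(0.07156487569307077), np.float64(359.99707675546944))
89.1 [324.2096 209.0625] ((np.float64(326.46100073583517), np.float64(209.79102281089035)), array([ 0.5807, -0.1915,  0.044 ]), np.float64(0.0655579770077051), np.float64(88.48437738950669))
((np.float64(324.3826714801444), np.float64(209.36341756919373)), array([ 0.5791, -0.1862,  0.044 ]), np.float64(0.0707768470161848), np.float64(89.93999075243534))
[ 0.5074 -0.2592  0.0405] [-0.1217  6.2382  3.6528] [ 1.6426 -0.0637 -0.0105] 0.018640396693652164 0.0710648101074246 181.7371654650759
```

{"method": "jog_arm", "body": {"rows": [0, 0.085, 0, 0, 0, -0.012, -1, 0, 0.085, 0, 0, 0, -0.012, -1, 0, 0.085, 0, 0, 0, -0.012, -1, 0, 0.085, 0, 0, 0, -0.012, -1]}}

```text
time_s: 20.2
tcp_pos: [0.5072, -0.2647, 0.0404]
eef_rot: [[0.994, 0.112, 0.0], [0.112, -0.994, 0.001], [0.0, -0.001, -1.0]]
contact_force: [2.1, 4.9, -0.3]
finger_gap: 0.0189
grip_force: 39.9
```

```bash
python3 st.py
```

```text
[ 0.5072 -0.2647  0.0404] [ 2.0775  4.9408 -0.3016] [ 1.274  -0.7145  0.0174] 0.018880477435389575 0.07165176098552141 186.1900037002452
```

{"method": "jog_arm", "body": {"rows": [0, 0, 0.06, 0, 0, 0, -1, 0, 0, 0.06, 0, 0, 0, -1, 0, 0, 0, 0, 0, 0, -1]}}

```text
time_s: 20.58
tcp_pos: [0.5074, -0.2648, 0.0399]
eef_rot: [[0.994, 0.111, 0.001], [0.111, -0.994, 0.0], [0.001, -0.0, -1.0]]
contact_force: [0.9, 5.8, 2.7]
finger_gap: 0.0189
grip_force: 40.5
```

```bash
python3 st.py
```

```text
[ 0.5074 -0.2648  0.0399] [0.9188 5.8415 2.7038] [ 1.2516 -0.2732  0.0126] 0.018890540461518775 0.07146929657208959 186.30319717876822
```

{"method": "jog_arm", "body": {"rows": [0, 0.085, 0, 0, 0, -0.012, -1, 0, 0.085, 0, 0, 0, -0.012, -1, 0, 0.085, 0, 0, 0, -0.012, -1, 0, 0, 0.03, 0, 0, 0, -1]}}

```text
time_s: 21.08
tcp_pos: [0.5076, -0.2655, 0.0398]
eef_rot: [[0.989, 0.148, -0.0], [0.148, -0.989, 0.002], [0.0, -0.002, -1.0]]
contact_force: [-2.1, 9.5, 10.1]
finger_gap: 0.0187
grip_force: 41.8
```

```bash
python3 st.py
```

```text
[ 0.5076 -0.2655  0.0398] [-2.1454  9.5058 10.0908] [ 2.6321  0.454  -0.0519] 0.01869102411696882 0.07128545056282966 186.85067946414864
```

{"method": "jog_arm", "body": {"rows": [0, 0, -0.08, 0, 0, 0, -1, 0, 0, 0, 0, 0, 0, -1]}}

```text
time_s: 21.32
tcp_pos: [0.5074, -0.2656, 0.0401]
eef_rot: [[0.989, 0.148, -0.0], [0.148, -0.989, 0.002], [-0.0, -0.002, -1.0]]
contact_force: [-0.6, 8.8, 4.6]
finger_gap: 0.0189
grip_force: 41.1
```

```bash
python3 st.py
```

```text
[ 0.5074 -0.2656  0.0401] [-0.6268  8.791   4.6488] [ 2.3772  0.0873 -0.0181] 0.018857571624939118 0.07153515026364257 186.90343400280398
```

{"method": "jog_arm", "body": {"rows": [0, -0.1, 0.02, 0, 0, 0.012, -1, 0, -0.1, 0.02, 0, 0, 0.012, -1, 0, -0.05, 0.02, 0, 0, 0.006, -1, 0, 0, 0.02, 0, 0, 0, -1]}}

```text
time_s: 21.82
tcp_pos: [0.5074, -0.2653, 0.04]
eef_rot: [[0.993, 0.117, 0.001], [0.117, -0.993, -0.0], [0.001, 0.001, -1.0]]
contact_force: [1.4, 4.4, 7.1]
finger_gap: 0.0187
grip_force: 40.8
```

```bash
python3 st.py
```

```text
[ 0.5074 -0.2653  0.04  ] [1.4337 4.4042 7.0726] [ 1.2126 -0.0272 -0.0087] 0.01867412376820829 0.07145470450287744 186.67824339714147
```

{"method": "jog_arm", "body": {"rows": [0, 0, -0.14, 0, 0, 0, -1, 0, 0.1, 0, 0, 0, -0.012, -1, 0, 0.1, 0, 0, 0, -0.012, -1, 0, 0, 0.05, 0, 0, 0, -1, 0, 0, 0, 0, 0, 0, -1]}}

```text
time_s: 22.45
tcp_pos: [0.5074, -0.2665, 0.0406]
eef_rot: [[0.99, 0.141, 0.0], [0.141, -0.99, 0.001], [0.0, -0.001, -1.0]]
contact_force: [-0.3, 6.1, 6.2]
finger_gap: 0.0184
grip_force: 40.9
```

```bash
python3 st.py
```

```text
[ 0.5074 -0.2665  0.0406] [-0.3456  6.0512  6.1511] [ 1.5579  0.0072 -0.0165] 0.018435208707430543 0.07159382686038747 187.66499977696768
```

{"method": "jog_arm", "body": {"rows": [0, 0, -0.1, 0, 0, 0, -1, 0, -0.12, 0, 0, 0, 0.012, -1, 0, -0.12, 0, 0, 0, 0.012, -1, 0, -0.12, 0, 0, 0, 0.012, -1, 0, -0.1, 0, 0, 0, 0.012, -1, 0, 0, 0.05, 0, 0, 0, -1, 0, 0, 0.02, 0, 0, 0, -1]}}

```text
time_s: 23.32
tcp_pos: [0.5068, -0.2631, 0.0408]
eef_rot: [[0.996, 0.093, 0.001], [0.093, -0.996, -0.001], [0.001, 0.001, -1.0]]
contact_force: [3.0, -2.7, 1.2]
finger_gap: 0.0187
grip_force: 39.9
```

```bash
python3 st.py
```

```text
[ 0.5068 -0.2631  0.0408] [ 2.9725 -2.6945  1.165 ] [-0.6772 -0.7912  0.0034] 0.01869301238335932 0.07186094689361554 184.90195049803356
```

{"method": "jog_arm", "body": {"rows": [0.04, 0, 0.05, 0, 0, 0, -1, 0, 0, 0.05, 0, 0, 0, -1, 0, 0, 0, 0, 0, 0, -1]}}

```text
time_s: 23.7
tcp_pos: [0.5069, -0.2627, 0.0393]
eef_rot: [[0.996, 0.093, -0.0], [0.093, -0.996, 0.0], [-0.0, -0.0, -1.0]]
contact_force: [2.8, -3.4, 0.5]
finger_gap: 0.0183
grip_force: 39.9
```

```bash
python3 st.py
```

```text
[ 0.5069 -0.2627  0.0393] [ 2.8139 -3.4098  0.5043] [-0.7202 -0.6821 -0.0047] 0.018301417985059142 0.0717089805332976 184.54502775869867
```

It's sinking freely here (z 0.0393, no resistance). Going on down.

{"method": "jog_arm", "body": {"rows": [0.03, 0.04, 0.06, 0, 0, 0, -1, 0, 0, 0.06, 0, 0, 0, -1, 0, 0, 0.06, 0, 0, 0, -1, 0, 0, 0, 0, 0, 0, -1]}}

```text
time_s: 24.2
tcp_pos: [0.507, -0.2627, 0.0373]
eef_rot: [[0.996, 0.093, -0.001], [0.093, -0.996, 0.0], [-0.001, -0.001, -1.0]]
contact_force: [1.8, -1.6, -0.8]
finger_gap: 0.0189
grip_force: 39.8
```

```bash
python3 st.py
```

```text
[ 0.507  -0.2627  0.0373] [ 1.8174 -1.6327 -0.7659] [-0.3264 -0.4199 -0.0158] 0.018850163353816406 0.07158873491757918 184.5898624310482
```

{"method": "jog_arm", "body": {"rows": [0.03, 0.03, 0.15, 0, 0, 0, -1, 0, 0, 0.15, 0, 0, 0, -1, 0, 0, 0.15, 0, 0, 0, -1, 0, 0, 0.15, 0, 0, 0, -1, 0, 0, 0, 0, 0, 0, -1]}}

```text
time_s: 24.82
tcp_pos: [0.5073, -0.2628, 0.0311]
eef_rot: [[0.996, 0.093, -0.001], [0.093, -0.996, 0.001], [-0.001, -0.001, -1.0]]
contact_force: [0.5, 1.5, -2.2]
finger_gap: 0.0188
grip_force: 39.6
```

```bash
python3 st.py
```

```text
[ 0.5073 -0.2628  0.0311] [ 0.5479  1.4843 -2.1683] [ 0.3469 -0.1487 -0.0383] 0.01877159966630171 0.07131127980625233 184.68481467278116
```

{"method": "jog_arm", "body": {"rows": [0, -0.02, 0.15, 0, 0, 0, -1, 0, 0, 0.15, 0, 0, 0, -1, 0, 0, 0.15, 0, 0, 0, -1, 0, 0, 0.1, 0, 0, 0, -1, 0, 0, 0, 0, 0, 0, -1]}}

```text
time_s: 25.45
tcp_pos: [0.5075, -0.2629, 0.0258]
eef_rot: [[0.996, 0.093, -0.0], [0.093, -0.996, 0.0], [-0.0, -0.0, -1.0]]
contact_force: [0.0, 2.2, -0.9]
finger_gap: 0.0189
grip_force: 39.8
```

```bash
python3 st.py
```

```text
[ 0.5075 -0.2629  0.0258] [ 0.019   2.1713 -0.9092] [ 0.5573 -0.102   0.0325] 0.018931028538436798 0.07112201884976471 184.71900506886743
```

{"method": "jog_arm", "body": {"rows": [0, -0.03, 0.06, 0, 0, 0, -1, 0, 0, 0.06, 0, 0, 0, -1, 0, 0, 0.06, 0, 0, 0, -1, 0, 0, 0, 0, 0, 0, -1]}}

```text
time_s: 25.95
tcp_pos: [0.5077, -0.2628, 0.0248]
eef_rot: [[0.996, 0.093, 0.0], [0.093, -0.996, -0.0], [0.0, 0.0, -1.0]]
contact_force: [-1.7, 3.3, 5.1]
finger_gap: 0.019
grip_force: 40.5
```

```bash
python3 st.py
```

```text
[ 0.5077 -0.2628  0.0248] [-1.7412  3.2697  5.1253] [ 0.7014  0.5317 -0.0034] 0.018980338699768028 0.07095272496502619 184.7097034364932
```

Resistance at z 0.0248, 16 mm below the ring contact, so the shoulder is on the plate. Releasing and rising.

{"method": "jog_arm", "body": {"rows": [-0.04, -0.06, -0.05, 0, 0, 0, -1, 0, 0, 0, 0, 0, 0, -0.4, 0, 0, 0, 0, 0, 0, 0.1, 0, 0, 0, 0, 0, 0, 0.2, 0, 0, 0, 0, 0, 0, 0.2, 0, 0, -1.5, 0, 0, 0, 0.2, 0, 0, -4, 0, 0, 0, 0.2, 0, 0, -5, 0, 0, 0, 0.2, 0, 0, -5, 0, 0, 0, 0.2, 0, 0, -5, 0, 0, 0, 0.2, 0, 0, -5, 0, 0, 0, 0.2, 0, 0, 0, 0, 0, 0, 0.2]}}

```text
time_s: 27.45
tcp_pos: [0.5091, -0.2624, 0.2857]
eef_rot: [[0.996, 0.093, 0.008], [0.093, -0.996, -0.004], [0.008, 0.005, -1.0]]
contact_force: [1.2, -0.6, -1.4]
finger_gap: 0.0513
grip_force: 0.0
```

```bash
python3 st.py; python3 - <<'E'
from h import *
t=shot('top'); s=shot('scene'); g=s['color'].astype(int).mean(2).astype(int)
for a in (94,4,274):
    p=np.r_[C+.072*np.array([np.cos(np.radians(a)),np.sin(np.radians(a))]),.044]; print(a,hole(t,*proj(t,p)))
p=C+.072*np.array([np.cos(np.radians(184.3)),np.sin(np.radians(184.3))])
for z in(.044,.048,.088): print(z,proj(s,[*p,z]))
for k in range(206,242,2): print(k,g[k,318:352])
E
```

```text
[ 0.5091 -0.2624  0.2857] [ 1.168  -0.5617 -1.4117] [-0.0698 -0.0381  0.0079] 0.05131393586430524 0.0694854576291493 184.48395867275372
94 ((np.float64(312.28024691358024), np.float64(174.59938271604938)), array([ 0.5738, -0.1852,  0.044 ]), np.float64(0.07202925576094582), np.float64(94.17387016872034))
4 ((np.float64(333.29625489100056), np.float64(150.08384572386808)), array([ 0.6506, -0.2518,  0.044 ]), np.float64(0.0717452260320138), np.float64(4.181189076037431))
274 ((np.float64(357.1121302453566), np.float64(170.5627149736299)), array([ 0.5852, -0.3215,  0.044 ]), np.float64(0.06479631429907061), np.float64(275.5161180711123))
0.044 [334.8911 230.7283]
0.048 [335.0428 229.2832]
0.088 [336.5883 214.5651]
206 [213 212 210 208 208 208 207 207 208 208 208 207 206 205 206 207 208 210
 209 209 207 206 205 205 204 204 204 204 204 205 206 206 207 177]
208 [199 212 202 174 156 143 154 182 209 211 209 208 208 208 210 211 212 212
 210 209 207 206 206 205 206 206 205 206 207 208 206 206 207 186]
210 [213 136  59  34  25  27  24  24  48 119 194 211 211 213 202 156 124 124
 125 129 135 163
[... 1460 characters left out ...]
10 209 209 209 209]
232 [ 70  80  86  89  90  89  93 112 133 169 201 151 107  88  84  90  94  99
 103  91 118 108 113 168 183 182 181 182 180 181 181 181 185 187]
234 [ 82  81  85  81  84  88  88  88  87  85  88  92 100 115 104 112 116 114
 103 176 197 193 204 189 180 181 180 180 182 182 182 182 181 180]
236 [ 81  80  81  79  79  79  85  87  85  88  89  89  89  89  89  90  93  94
 122 150 163 184 199 212 214 213 212 211 210 206 205 205 204 207]
238 [ 51  70  82  83  82  82  81  71  78  75  79  84  83  82  85  89  89  87
  87  86  86  86  85  89  99 105 111 124 128 137 152 163 165 174]
240 [46 46 47 56 76 81 80 79 79 78 80 80 82 70 75 80 78 82 85 87 88 87 87 87
 87 86 86 88 87 86 86 85 86 84]
```

The pin is home: grip top at scene row 215 against 214.6 predicted, flange at row 230. The hand is clear, so I'm handing in.

```bash
python3 -c "
from station import finish_job; print(finish_job())"
```

```text
the job is handed in; nothing more can be done
None
```

I handed the job in: the steel bushing faces the pointer (about 4° round, where the hidden bush turned out to be). The pin is fully home with its shoulder on the plate, and the gripper has let go and is clear; I did not look again at the four parts at the end.

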